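# Pack the round kiln posts by height

### The job

Gather the four round kiln posts into the plywood caddy, one standing upright in each compartment, in order of height: the shortest in the compartment next to the caddy's steel loop handle, the tallest in the one farthest from it. The two square posts do not belong to this set: leave them where they stand.

Things in the scene. Friction and masses are not known exactly. Their poses are not given: they have to be found in the camera images.
- round1_mid (a point): The shortest of the four round kiln posts: a plain solid cylinder of pale buff fireclay, 34 mm in diameter and 50 mm high, standing upright and loose on the table (about 85 g). This point is its centre, half-way up; z is its long axis.
- round2_mid (a point): The second shortest of the four round kiln posts: a plain solid cylinder of pale buff fireclay, 34 mm in diameter and 68 mm high, standing upright and loose on the table (about 116 g). This point is its centre, half-way up; z is its long axis.
- round3_mid (a point): The second tallest of the four round kiln posts: a plain solid cylinder of pale buff fireclay, 34 mm in diameter and 86 mm high, standing upright and loose on the table (about 146 g). This point is its centre, half-way up; z is its long axis.
- round4_mid (a point): The tallest of the four round kiln posts: a plain solid cylinder of pale buff fireclay, 34 mm in diameter and 104 mm high, standing upright and loose on the table (about 177 g). This point is its centre, half-way up; z is its long axis.
- square1_mid (a point): The shorter of the two square kiln posts: a look-alike of the same pale buff fireclay, 32 x 32 mm in plan and 60 mm high, standing upright and loose. It stays where it is. This point is its centre, half-way up; z is its long axis.
- square2_mid (a point): The taller of the two square kiln posts: a look-alike of the same pale buff fireclay, 32 x 32 mm in plan and 90 mm high, standing upright and loose. It stays where it is. This point is its centre, half-way up; z is its long axis.
- caddy: Plywood tray fixed to the table, 244 (x) by 112 mm (y), any yaw. Origin: centre of underside, z up. Floor 6 mm thick; rim 22 mm high (end walls 4 mm thick, long walls 6 mm). Three 4 mm cross-walls 18 mm high part it into four compartments along x, centres x = +90, +30, -30, -90 mm, y = 0, each 56 by 100 mm inside. Steel loop handle juts 28 mm out of the +x end only, next to compartment x = +90.
Mind the look-alikes: they are no part of the job. Leave any green or purple look-alike of the part that bears round2_mid alone.

How it is judged:
At the end, for the whole second after the job is handed in: Round posts at rest, upright within 0.12 rad, on the compartment floors (5 mm), shortest at the handle to tallest at the far end, centres within 15 mm of the compartment centre along the caddy, 37 mm across; square posts upright, within 15 mm of their starts (x of round1_mid in the frame of caddy between 0.075 and 0.105 m and y of round1_mid in the frame of caddy between -0.037 and 0.037 m and z of round1_mid in the frame of caddy between 0.026 and 0.036 m and angle between each of round1_mid, round2_mid, round3_mid, round4_mid, square1_mid, square2_mid's own z axis and vertical below 0.12 rad and linear speed of each of round1, round2, round3, round4 below 0.02 m/s and angular speed of each of round1, round2, round3, round4 below 0.2 rad/s and x of round2_mid in the frame of caddy between 0.015 and 0.045 m and y of round2_mid in the frame of caddy between -0.037 and 0.037 m and z of round2_mid in the frame of caddy between 0.035 and 0.045 m and x of round3_mid in the frame of caddy between -0.045 and -0.015 m and y of round3_mid in the frame of caddy between -0.037 and 0.037 m and z of round3_mid in the frame of caddy between 0.044 and 0.054 m and x of round4_mid in the frame of caddy between -0.105 and -0.075 m and y of round4_mid in the frame of caddy between -0.037 and 0.037 m and z of round4_mid in the frame of caddy between 0.053 and 0.063 m and distance of each of square1_mid, square2_mid from where it was at the start of the episode below 0.015 m); the robot touches nothing.
It fails at once if the shorter square post is shifted by more than 15 mm or tipped (distance of square1_mid from where it was at the start of the episode above 0.015 m or angle between square1_mid's own z axis and vertical above 0.2 rad).
It fails at once if the taller square post is shifted by more than 15 mm or tipped (distance of square2_mid from where it was at the start of the episode above 0.015 m or angle between square2_mid's own z axis and vertical above 0.2 rad).
It also fails if it takes over 120 s, if anything falls off the work surface, if the arm or the gripper's body presses on something with over 40 N, if the wrist force passes 120 N, or if a joint passes its speed limit or range.

### The arm

A 7-joint arm with a two-finger parallel gripper is mounted at the origin on the work surface. World frame = base frame: x ahead of the robot, y to its left, z up, the work surface at z = 0. Lengths are in m, angles in rad, forces in N, time in s.
With the tool pointing down it reaches from about 0.35 to 0.9 m from the base axis. Payload 19.9 kg.
Tool frame: the origin (TCP) lies at the very end of the fingers, on their centre line; the grasp point (between the pads) lies 19 mm behind it; x points along the fingers, z is the direction in which the jaws open and shut, and the axes are right-handed (so a half turn about x gives the same grasp; the last joint's range is limited). The gripper opens to 85 mm and grips with 20 to 120 N. Pads are 22 mm wide; open, the fingers measure 114 mm over their backs; the gripper's body (76 mm by 85 mm) begins 54 mm behind the grasp point. The pads swing forward as they close: fully open they stand 13 mm farther back than shut.
Start: joints at [-1.22, 0.417, -0.01, 1.614, 0.005, 1.111, -0.053], TCP at [0.239, 0.578, 0.208] pointing down, gripper open.
Joint ranges: [-2.81, 2.81], [-0.39, 2.02], [-1.27, 1.25], [0.06, 2.57], [-1.19, 4.33], [0.19, 2], [-2.82, 2.82]. Speed limits (rad/s): [1.89, 1.89, 2.39, 2.39, 3.01, 3.01, 3.01].

### API

Orientations are given as a rotation vector (axis times angle).
In Python, from plant import r gives the robot as it stands.
- The arm moves only by the tool drive_tool, never from a script. Its argument "commands" is a list of rows, each a list of 3 entries, a list of its own where there are three numbers: the shift along the tool's x, y, z in cm, then the turn, a rotation vector about the tool's x, y, z in degrees, then the opening in per cent of the stroke, from 0 (shut) to 100 (fully open). A call has exactly 10 rows; each row is the pose to reach, as a shift and turn from the pose commanded when the call began, along the tool's axes at that moment; what a row does not reach only later rows make up. A row lasts 1/10 s, in which the tool goes at most 50 mm and 8.59 degrees, less where a joint would pass 70% of its speed; a pose out of reach is approached as far as the arm can. A call with a gripper value outside its range is refused whole. The fingers move at their own pace and stop on an object; "force" is the grip in N (left out, the last holds). Time passes only in rows, so rows that repeat a pose let the fingers close, or fill a call up. It gives the time, the measured TCP pose, the force and the opening at its end, in the units of the state.
- r.sense(): the state, without advancing time (a new reading comes with each control period).
- r.camera(name): name is "side" or "top" or "wrist"; returns a dict with "pixels" (400x640x3 uint8, red, green, blue), "z_map" (400x640 float32, m along the optical axis (not along the pixel's ray), 0 where there is no reading), "fovy" (degrees; the focal length in pixels is half the picture's height over the tangent of half this angle, whatever the lens; pixels are square), "cx", "cy" (the principal point, pixels), "rvec" (rotation vector, rad) and "tvec" (3), from world to camera coordinates, as OpenCV has them. Camera axes: x right, y down, z forward; pixel columns grow to the right and rows downward; lengths in m; the calibration is good to about 2 mm. The wrist camera is an equidistant fisheye: a pixel r from the principal point sees the ray r / f radians off the axis. A picture is of the moment at which its call begins.
- r.sign_off(): hands the job in, once; it reports no verdict.
The state is a dict: "clock": time; "q": joint angles; "dq": joint speeds; "tau": joint torques, N m; "ee_pos": TCP position; "ee_rot": TCP orientation; "wrist_force": force on the tool from outside, world axes, zero at the start; "moment": the same for the moment, N m; "grip_width": opening from 0.0 (shut) to 1.0 (fully open).
Only numpy, scipy, OpenCV 4.12 (cv2) and the standard library are available. Lean on these libraries where they do the work, as an engineer would, in place of code of your own. Each camera call takes 0.05 s, during which the arm holds its last target.

## Working session

There is one attempt and no reset: what is moved stays moved. The work goes in short steps, Python scripts to look and compute and a tool call to move; the robot and the scene stay as the last step left them, time stands still between calls to the robot, and variables do not carry over. Pictures are saved under pics/ and viewed, and the job is handed in when it is done.

Besides the shell and the picture viewer there is one more tool, called in YAML: its name, and indented under it one key for each argument. drive_tool: Moves the arm, as the interface text tells. Its arguments: {"type":"object","properties":{"commands":{"type":"array"},"force":{"type":"number"}},"required":["commands"]}

```bash
mkdir -p pics; ls; python3 - <<'E'
from plant import r
import cv2,numpy as np
s=r.sense();print({k:np.round(v,3).tolist() for k,v in s.items()})
for n in ["top","side","wrist"]:
    c=r.camera(n);cv2.imwrite(f"pics/{n}0.png",c["pixels"][:,:,::-1]);np.savez(f"{n}0.npz",**c)
    print(n,c["fovy"],c["cx"],c["cy"],c["rvec"],c["tvec"])
E
```

```text
pics
{'clock': 0.0, 'q': [-1.221, 0.418, -0.01, 1.614, 0.005, 1.111, -0.053], 'dq': [0.001, -0.001, -0.0, -0.001, 0.001, -0.002, 0.0], 'tau': [0.0, -86.446, 0.679, -43.488, 0.019, 0.008, 0.0], 'ee_pos': [0.239, 0.577, 0.208], 'ee_rot': [-0.917, 1.37, 0.916], 'wrist_force': [-0.414, -0.698, -0.905], 'moment': [0.063, 0.047, -0.054], 'grip_width': 0.998}
top 51.87328508285499 317.5423765242518 201.5430796216964 [ 2.19004404 -2.18829051  0.06485638] [8.16662131e-04 5.55103428e-01 9.99551388e-01]
side 55.27081303319614 319.2165866251371 200.1711053706136 [ 0.62331487 -2.65205472  1.1325217 ] [0.50789779 0.22866297 0.73469722]
wrist 65.70646984690485 323.7325898901153 197.87920085663183 [-2.4185846  -1.61799121 -0.21892245] [-0.62363216 -0.03541468  0.37680569]
```

View pics/top0.png

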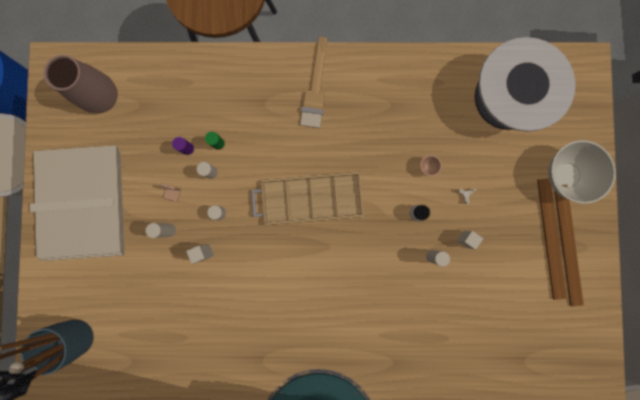

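View pics/side0.png

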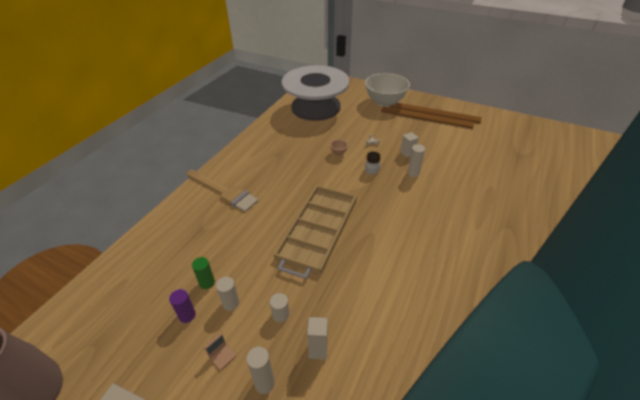

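View pics/wrist0.png

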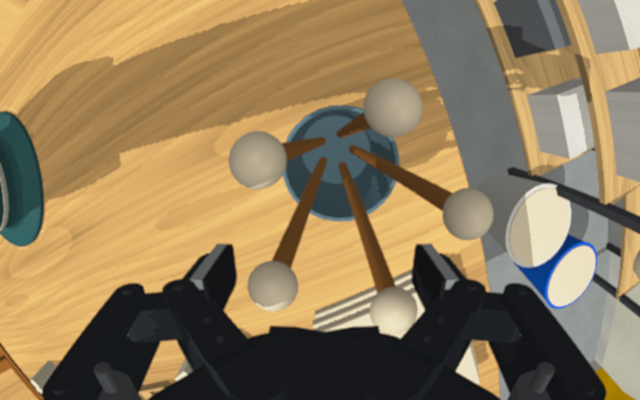

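The top view shows three pale round posts on the left, at (206,170), (216,212) and (158,230), and a fourth on the right at (440,258). The square posts are at (199,254) and (473,239). The purple (182,146) and green (214,140) look-alikes are to be left alone. The caddy is centred near (311,198), with its handle on the left at (257,202). The wrist view shows the arm hanging over a pot of sticks.

```bash
cat > h.py <<'E'
import numpy as np,cv2
def K(c):
    h=c["pixels"].shape[0];f=h/2/np.tan(np.radians(float(c["fovy"]))/2)
    return f,float(c["cx"]),float(c["cy"])
def cloud(c):
    f,cx,cy=K(c);R=cv2.Rodrigues(c["rvec"])[0];z=c["z_map"]
    v,u=np.mgrid[:z.shape[0],:z.shape[1]]
    P=np.stack([(u-cx)/f*z,(v-cy)/f*z,z],-1)
    return (P-c["tvec"])@R
def ray(c,u,v,zp):
    f,cx,cy=K(c);R=cv2.Rodrigues(c["rvec"])[0]
    o=-R.T@c["tvec"];d=R.T@np.array([(u-cx)/f,(v-cy)/f,1]);return o+d*(zp-o[2])/d[2]
def proj(c,p):
    f,cx,cy=K(c);R=cv2.Rodrigues(c["rvec"])[0];q=R@np.array(p)+c["tvec"];return cx+f*q[0]/q[2],cy+f*q[1]/q[2]
E
python3 - <<'E'
from h import *
t=dict(np.load("top0.npz"));s=dict(np.load("side0.npz"))
P=cloud(t);Q=cloud(s)
names=dict(A=(206,170),B=(216,212),C=(158,230),D=(440,258),S1=(199,254),S2=(473,239),grn=(214,140),jar=(421,212))
for n,(u,v) in names.items():
    w=P[v-22:v+22,u-26:u+26].reshape(-1,3); ok=t["z_map"][v-22:v+22,u-26:u+26].ravel()>0
    w=w[ok]; 
    cen=P[v,u]
    w=w[np.hypot(*(w-cen)[:,:2].T)<.05]
    h=np.percentile(w[w[:,2]>.02][:,2],90); tp=w[np.abs(w[:,2]-h)<.006]
    (cx,cy),(a,b),ang=cv2.minAreaRect(tp[:,:2].astype(np.float32)*1000)
    # side cloud
    m=Q.reshape(-1,3);m=m[np.hypot(m[:,0]-tp[:,0].mean(),m[:,1]-tp[:,1].mean())<.026]
    mt=m[m[:,2]>np.percentile(m[:,2],99)-.004]
    print(n,"h",round(h,4),"mean",tp.mean(0).round(4),"rect",round(cx),round(cy),round(a),round(b),round(ang),len(tp),"side h",np.percentile(m[:,2],98).round(4),"sidetop",mt.mean(0).round(4))
# caddy
w=P[165:235,240:370];cv2.imwrite("pics/cad.png",cv2.resize(t["pixels"][160:240,240:380,::-1],None,fx=5,fy=5,interpolation=cv2.INTER_CUBIC))
for nm,lo,hi in(("rim",.0185,.026),("floor",.004,.009)):
    z=w[...,2];m=(z>lo)&(z<hi);p=w[m][:,:2];print(nm,m.sum(),cv2.minAreaRect(p.astype(np.float32)*1000))
print("table z",P[300,150:500:70,2])
cv2.imwrite("pics/posts.png",cv2.resize(t["pixels"][125:275,135:235,::-1],None,fx=4,fy=4,interpolation=cv2.INTER_CUBIC))
cv2.imwrite("pics/posts2.png",cv2.resize(t["pixels"][140:275,395:495,::-1],None,fx=4,fy=4,interpolation=cv2.INTER_CUBIC))
E
```

```text
A h 0.0689 mean [0.6299 0.2709 0.0671] rect 630 271 32 31 89 158 side h 0.0707 sidetop [0.6285 0.2748 0.0692]
B h 0.0507 mean [0.5278 0.2483 0.049 ] rect 528 248 32 29 90 147 side h 0.0527 sidetop [0.5259 0.2521 0.0513]
C h 0.1044 mean [0.4854 0.3722 0.103 ] rect 485 372 32 33 0 180 side h 0.1069 sidetop [0.4832 0.3762 0.1053]
D h 0.0875 mean [ 0.4207 -0.2833  0.0858] rect 421 -283 33 30 90 171 side h 0.088 sidetop [ 0.4193 -0.2797  0.0868]
S1 h 0.0907 mean [0.43   0.2805 0.0891] rect 430 281 32 32 24 200 side h 0.093 sidetop [0.4278 0.2838 0.0914]
S2 h 0.0614 mean [ 0.4631 -0.365   0.0596] rect 463 -366 32 32 56 191 side h 0.0627 sidetop [ 0.461  -0.3624  0.0612]
grn h 0.0688 mean [0.7041 0.2536 0.0668] rect 704 253 32 32 84 157 side h 0.071 sidetop [0.7018 0.2574 0.0692]
jar h 0.0534 mean [ 0.5284 -0.2477  0.0514] rect 529 -247 36 36 90 197 side h 0.0548 sidetop [ 0.5269 -0.2442  0.0532]
rim 663 ((562.875, 28.16838836669922), (112.02442932128906, 270.2508239746094), 4.8218994140625)
floor 2645 ((559.6323852539062, 40.478118896484375), (169.05819702148438, 304.62255859375), 0.9870845079421997)
table z [ 0.00010983  0.00081038 -0.00287738  0.00084136  0.00201067]
```

View pics/cad.png

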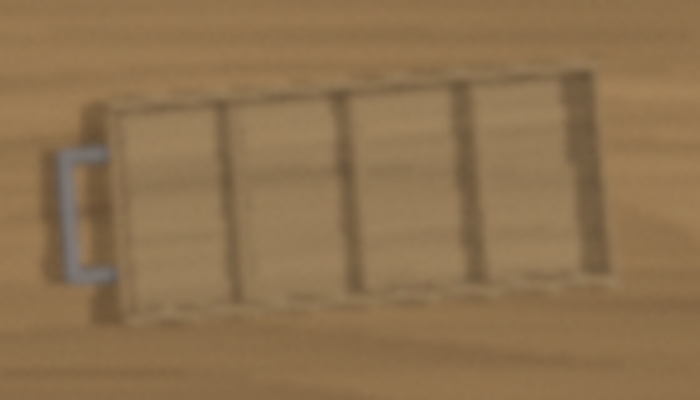

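View pics/posts.png

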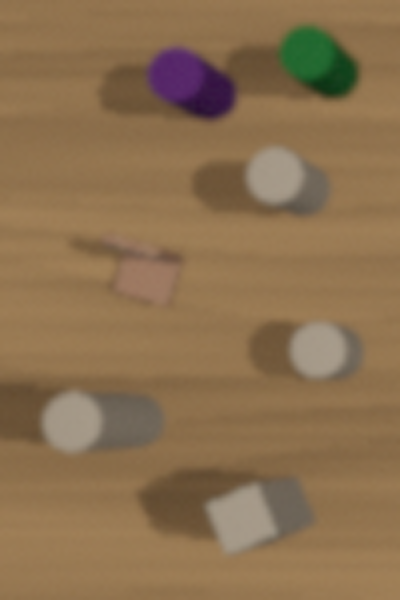

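View pics/posts2.png

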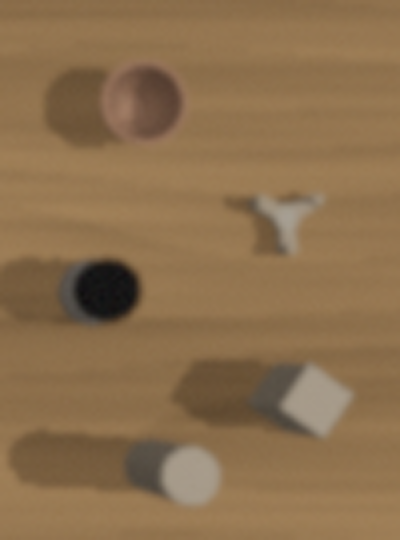

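Top-view heights of 50, 69, 86 and 104 mm, confirmed by the side view within 3 mm, give:
- (216,212) is round1.
- (206,170) is round2, pale and round, unlike the green and purple ones.
- (440,258) is round3.
- (158,230) is round4.

The enlarged crops show round tops for these four and square tops at (199,254) and (473,239). The caddy's rim corners in its crop are about (108,103), (590,68), (608,280) and (125,322), with the handle on the left.

```bash
python3 - <<'E'
from h import *
t=dict(np.load("top0.npz"));s=dict(np.load("side0.npz"));P=cloud(t)
im=lambda x,y:(240+(x+.5)/5-.5,160+(y+.5)/5-.5)
c=np.array([ray(t,*im(*p),.022) for p in[(108,103),(592,68),(609,280),(123,322)]])[:,:2]
print(c.round(4),"cen",c.mean(0).round(4),"L",np.linalg.norm(c[0]-c[1]),np.linalg.norm(c[2]-c[3]),"W",np.linalg.norm(c[0]-c[3]),np.linalg.norm(c[1]-c[2]))
d=(c[0]+c[3]-c[1]-c[2]);yaw=np.arctan2(d[1],d[0]);print("yaw(+x to handle)",np.degrees(yaw))
# depth rim points excluding handle
w=P[165:235,258:370].reshape(-1,3);m=(w[:,2]>.017)&(w[:,2]<.028);p=w[m]
ct=c.mean(0);ux=np.array([np.cos(yaw),np.sin(yaw)]);uy=np.array([-ux[1],ux[0]])
a=(p[:,:2]-ct)@ux;b=(p[:,:2]-ct)@uy
k=(abs(a)<.13)
print("rim extents",np.percentile(a[k],[1,99]),np.percentile(b[k],[1,99]), "z",np.median(p[k,2]))
for lo in(-1,1):
    kk=k&(b*lo>.045);q=np.polyfit(a[kk],b[kk],1);print("long wall fit",q,kk.sum())
cc=P[165:235,258:370].reshape(-1,3);
for x in(.09,.03,-.03,-.09):
    q=ct+x*ux;j=np.hypot(*(cc[:,:2]-q).T)<.015;print(x,q.round(4),"floor z",np.median(cc[j,2]).round(4),"top px",np.round(proj(t,[*q,.006])),"side",np.round(proj(s,[*q,.006])))
vis=s["pixels"].copy()[:,:,::-1].copy();vis=cv2.resize(vis[150:300,200:400],None,fx=4,fy=4,interpolation=cv2.INTER_CUBIC)
for i in range(4):
    for p in([*c[i],.022],):
        u,v=proj(s,p);cv2.circle(vis,(int((u-200)*4),int((v-150)*4)),4,(0,0,255),1)
for x in(.09,.03,-.03,-.09):
    u,v=proj(s,[*(ct+x*ux),.006]);cv2.circle(vis,(int((u-200)*4),int((v-150)*4)),4,(255,0,0),-1)
cv2.imwrite("pics/cadside.png",vis[:600,:800])
E
```

```text
[[ 0.6075  0.1404]
 [ 0.625  -0.0986]
 [ 0.5203 -0.1064]
 [ 0.4995  0.132 ]] cen [0.5631 0.0168] L 0.23965637651357657 0.23935926567423965 W 0.10828917836388459 0.10499339453995042
yaw(+x to handle) 94.58823980259123
rim extents [-0.1231944   0.12686022] [-0.05646043  0.05520036] z 0.020765073678182984
long wall fit [ 0.00181122 -0.0529416 ] 268
long wall fit [0.00324596 0.05209254] 250
0.09 [0.5559 0.1066] floor z 0.005 top px [275. 201.] side [303. 255.]
0.03 [0.5607 0.0467] floor z 0.0057 top px [299. 200.] side [313. 236.]
-0.03 [ 0.5655 -0.0131] floor z 0.0056 top px [323. 198.] side [323. 219.]
-0.09 [ 0.5703 -0.0729] floor z 0.0054 top px [347. 196.] side [332. 203.]
```

View pics/cadside.png

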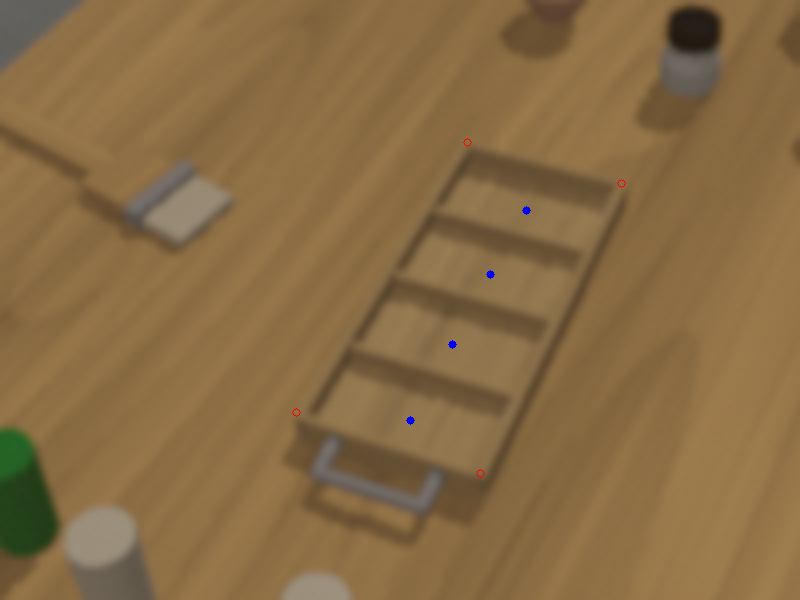

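Heights agree between the views. The side view puts the caddy about 3 mm more toward +y, so I'll use the average. Next I'll work out the tool axes.

```bash
cat >> h.py <<'E'
from scipy.spatial.transform import Rotation as Ro
YAW=np.radians(94.75)
def down(jaw):  # jaw angle (world, rad) of tool z ; tool x down
    z=np.array([np.cos(jaw),np.sin(jaw),0]);x=np.array([0,0,-1.]);return np.stack([x,np.cross(z,x),z],1)
def go(r,p,jaw=None):
    s=r.sense();R=Ro.from_rotvec(s["ee_rot"]).as_matrix()
    print("clock",round(float(s["clock"]),2),"pos",np.round(s["ee_pos"],4),"tool z",R[:,2].round(3),"grip",round(float(s["grip_width"]),3),"F",np.round(s["wrist_force"],1))
    print(" shift cm",np.round(R.T@(np.array(p)-s["ee_pos"])*100,2))
    if jaw is not None:
        ts=[Ro.from_matrix(R.T@down(jaw+k)).as_rotvec() for k in(0,np.pi)]
        print(" turn deg",[np.degrees(t).round(2).tolist() for t in ts])
E
python3 - <<'E'
from h import *;from plant import r
print(Ro.from_rotvec(r.sense()["ee_rot"]).as_matrix().round(3))
go(r,[.527,.250,.30],YAW+np.pi/2)
go(r,[.239,.577,.30],YAW+np.pi/2)
E
```

```text
[[-0.    -0.924  0.382]
 [-0.001  0.382  0.924]
 [-1.    -0.    -0.001]]
clock 0.15 pos [0.2385 0.5774 0.208 ] tool z [ 0.382  0.924 -0.001] grip 1.0 F [-0.6 -0.2 -0.3]
 shift cm [ -9.18 -39.16 -19.25]
 turn deg [[-117.2, -0.04, -0.05], [62.8, -0.04, 0.03]]
clock 0.15 pos [0.2385 0.5774 0.208 ] tool z [ 0.382  0.924 -0.001] grip 1.0 F [-0.6 -0.2 -0.3]
 shift cm [-9.2  -0.06 -0.03]
 turn deg [[-117.2, -0.04, -0.05], [62.8, -0.04, 0.03]]
```

drive_tool:
  commands:
    - [[-5, 0, 0], [0, 0, 0], 75]
    - [[-9.2, 0, 0], [0, 0, 0], 75]
    - [[-9.2, -4.5, -2.2], [8, 0, 0], 75]
    - [[-9.2, -9, -4.4], [16, 0, 0], 75]
    - [[-9.2, -13.5, -6.6], [24, 0, 0], 75]
    - [[-9.2, -18, -8.8], [32, 0, 0], 75]
    - [[-9.2, -22.5, -11], [40, 0, 0], 75]
    - [[-9.2, -27, -13.2], [48, 0, 0], 75]
    - [[-9.2, -31.5, -15.4], [55, 0, 0], 75]
    - [[-9.2, -36, -17.6], [62.8, 0, 0], 75]
  force: 40

```text
clock: 1.15
ee_pos: [0.5046, 0.2763, 0.3006]
ee_rot: [-0.061, 1.57, 0.061]
wrist_force: [-0.3, 1.2, -0.5]
grip_width: 0.756
```

```bash
python3 - <<'E'
from h import *;from plant import r
go(r,[.527,.250,.15],YAW+np.pi/2)
E
```

```text
clock 1.15 pos [0.5046 0.2763 0.3006] tool z [0.997 0.078 0.   ] grip 0.756 F [-0.3  1.2 -0.5]
 shift cm [15.06 -2.79  2.03]
 turn deg [[179.72, -0.0, -0.0], [-0.28, 0.0, -0.0]]
```

drive_tool:
  commands:
    - [[2, -1, 1], [0, 0, 0], 75]
    - [[5, -2, 1.5], [0, 0, 0], 75]
    - [[8, -2.8, 2], [0, 0, 0], 75]
    - [[11, -2.8, 2], [0, 0, 0], 75]
    - [[13, -2.8, 2], [0, 0, 0], 75]
    - [[14, -2.8, 2], [0, 0, 0], 75]
    - [[15, -2.8, 2], [0, 0, 0], 75]
    - [[15, -2.8, 2], [0, 0, 0], 75]
    - [[15, -2.8, 2], [0, 0, 0], 75]
    - [[15, -2.8, 2], [0, 0, 0], 75]

```text
clock: 2.15
ee_pos: [0.5264, 0.252, 0.1514]
ee_rot: [-0.065, 1.569, 0.066]
wrist_force: [-0.2, -0.3, 0.6]
grip_width: 0.755
```

```bash
cat >> h.py <<'E'
def wcloud(c):  # equidistant fisheye
    f,cx,cy=K(c);R=cv2.Rodrigues(c["rvec"])[0];z=c["z_map"]
    v,u=np.mgrid[:z.shape[0],:z.shape[1]]
    dx,dy=u-cx,v-cy;rr=np.hypot(dx,dy)+1e-9;th=rr/f;k=np.tan(np.minimum(th,1.5))/rr
    P=np.stack([dx*k*z,dy*k*z,z],-1);return (P-c["tvec"])@R
def wtop(c,p,h,tol=.006,rad=.03):
    W=wcloud(c).reshape(-1,3);ok=c["z_map"].ravel()>0
    m=ok&(np.hypot(W[:,0]-p[0],W[:,1]-p[1])<rad)&(abs(W[:,2]-h)<tol)
    w=W[m]
    if len(w)<5: print("none");return
    x0,y0=(w[:,:2].min(0)+w[:,:2].max(0))/2
    print("wrist top n",m.sum(),"z",np.median(w[:,2]).round(4),"mean",w[:,:2].mean(0).round(4),"mid",round(x0,4),round(y0,4),"size",np.ptp(w[:,:2],axis=0).round(4))
E
python3 - <<'E'
from h import *;from plant import r
c=r.camera("wrist");cv2.imwrite("pics/w1.png",c["pixels"][:,:,::-1])
wtop(c,(.527,.25),.05);wtop(c,(.629,.2725),.068);wtop(c,(.43,.281),.09)
go(r,[.527,.250,.02],YAW+np.pi/2)
E
```

```text
wrist top n 1087 z 0.0492 mean [0.528  0.2498] mid 0.5281 0.2492 size [0.0331 0.0331]
wrist top n 1086 z 0.0673 mean [0.629  0.2723] mid 0.6299 0.272 size [0.0335 0.0336]
wrist top n 1555 z 0.0891 mean [0.4313 0.2816] mid 0.4303 0.2815 size [0.0404 0.0401]
clock 2.2 pos [0.5263 0.252  0.1513] tool z [0.997 0.083 0.001] grip 0.752 F [-1.1 -0.8 -0. ]
 shift cm [13.13 -0.21  0.04]
 turn deg [[-179.99, 0.05, 0.1], [0.01, 0.06, -0.03]]
```

View pics/w1.png

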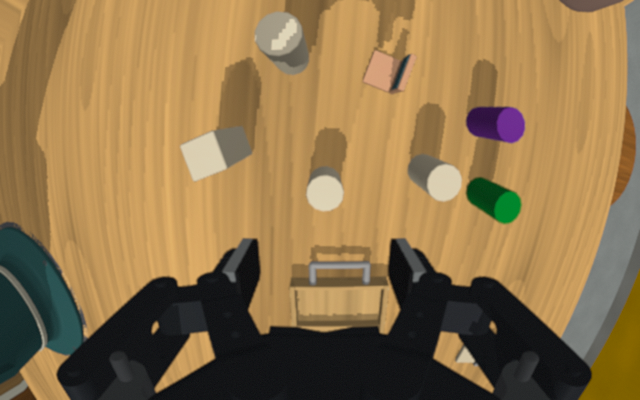

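The wrist view shows round1 at (325,190) between the open fingers. It measures (0.528, 0.2495) with its top at 49 mm, which agrees with the other views.

drive_tool:
  commands:
    - [[2, -0.25, 0.1], [0, 0, 0], 75]
    - [[5, -0.25, 0.15], [0, 0, 0], 75]
    - [[8, -0.25, 0.15], [0, 0, 0], 75]
    - [[10.5, -0.25, 0.15], [0, 0, 0], 75]
    - [[12, -0.25, 0.15], [0, 0, 0], 75]
    - [[13.1, -0.25, 0.15], [0, 0, 0], 75]
    - [[13.1, -0.25, 0.15], [0, 0, 0], 75]
    - [[13.1, -0.25, 0.15], [0, 0, 0], 75]
    - [[13.1, -0.25, 0.15], [0, 0, 0], 30]
    - [[13.1, -0.25, 0.15], [0, 0, 0], 20]
  force: 40

```text
clock: 3.2
ee_pos: [0.5281, 0.2497, 0.0204]
ee_rot: [-0.065, 1.569, 0.066]
wrist_force: [0.6, -0.5, -0.4]
grip_width: 0.421
```

drive_tool:
  commands:
    - [[0, 0, 0], [0, 0, 0], 20]
    - [[0, 0, 0], [0, 0, 0], 20]
    - [[0, 0, 0], [0, 0, 0], 20]
    - [[-1, 0, 0], [0, 0, 0], 20]
    - [[-3, 0, 0], [0, 0, 0], 20]
    - [[-6, 0, 0], [0, 0, 0], 20]
    - [[-9, 0, 0], [0, 0, 0], 20]
    - [[-11, 0, 0], [0, 0, 0], 20]
    - [[-12, 0, 0], [0, 0, 0], 20]
    - [[-12, 0, 0], [0, 0, 0], 20]

```text
clock: 4.2
ee_pos: [0.5281, 0.2497, 0.1408]
ee_rot: [-0.064, 1.568, 0.066]
wrist_force: [-0.6, 0.3, -1.0]
grip_width: 0.365
```

```bash
python3 - <<'E'
from h import *;from plant import r
c=r.camera("wrist");cv2.imwrite("pics/w2.png",c["pixels"][:,:,::-1])
go(r,[.555,.1092,.14],YAW+np.pi/2)
W=wcloud(c);np.savez("w2.npz",**c)
E
```

```text
clock 4.25 pos [0.5276 0.2495 0.1396] tool z [0.997 0.083 0.   ] grip 0.365 F [-0.2  0.4 -2. ]
 shift cm [ -0.05 -14.21   1.57]
 turn deg [[-179.99, 0.02, 0.03], [0.01, 0.02, -0.01]]
```

View pics/w2.png

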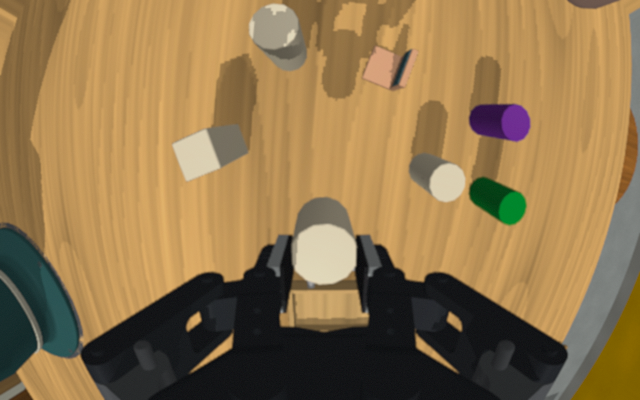

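Round1 is held upright at (325,250). I'll carry it to the handle compartment.

drive_tool:
  commands:
    - [[0, -2, 0.2], [0, 0, 0], 20]
    - [[0, -5, 0.5], [0, 0, 0], 20]
    - [[0, -8.5, 1], [0, 0, 0], 20]
    - [[0, -11.5, 1.3], [0, 0, 0], 20]
    - [[0, -13.5, 1.5], [0, 0, 0], 20]
    - [[0, -14.2, 1.6], [0, 0, 0], 20]
    - [[2, -14.2, 1.6], [0, 0, 0], 20]
    - [[5, -14.2, 1.6], [0, 0, 0], 20]
    - [[7, -14.2, 1.6], [0, 0, 0], 20]
    - [[7, -14.2, 1.6], [0, 0, 0], 20]

```text
clock: 5.25
ee_pos: [0.5532, 0.1096, 0.0664]
ee_rot: [-0.067, 1.575, 0.065]
wrist_force: [-0.5, -0.2, 0.0]
grip_width: 0.366
```

```bash
python3 - <<'E'
from h import *;from plant import r
for n in("top","side"):
    c=r.camera(n);cv2.imwrite(f"pics/{n}1.png",cv2.resize(c["pixels"][140:340,200:400,::-1] if n=="side" else c["pixels"][120:270,230:380,::-1],None,fx=3,fy=3,interpolation=cv2.INTER_CUBIC))
go(r,[.555,.1092,.027],YAW+np.pi/2)
E
```

```text
clock 5.35 pos [0.5551 0.1097 0.0694] tool z [ 0.997  0.083 -0.001] grip 0.363 F [ 0.   0.5 -0.9]
 shift cm [ 4.24 -0.04 -0.01]
 turn deg [[-179.97, -0.03, -0.09], [0.03, -0.06, 0.02]]
```

View pics/side1.png

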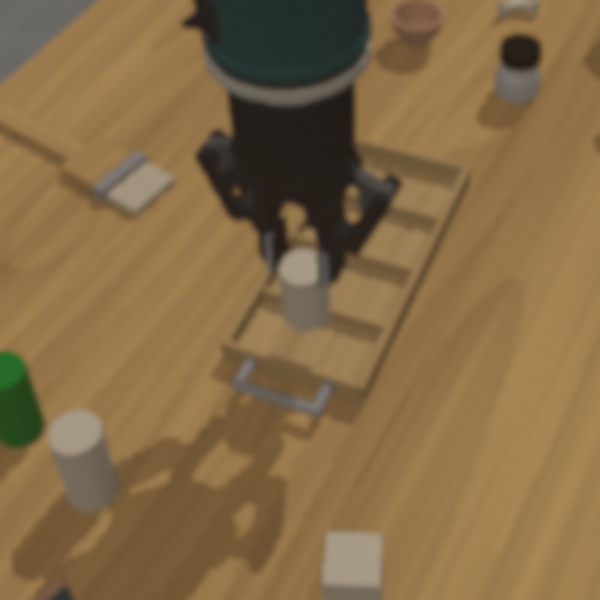

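The post at (305,290) in the crop is over the handle compartment. Now lower and release.

drive_tool:
  commands:
    - [[1.5, 0, 0], [0, 0, 0], 20]
    - [[3, 0, 0], [0, 0, 0], 20]
    - [[3.8, 0, 0], [0, 0, 0], 20]
    - [[4.2, 0, 0], [0, 0, 0], 20]
    - [[4.2, 0, 0], [0, 0, 0], 20]
    - [[4.2, 0, 0], [0, 0, 0], 20]
    - [[4.2, 0, 0], [0, 0, 0], 20]
    - [[4.2, 0, 0], [0, 0, 0], 60]
    - [[4.2, 0, 0], [0, 0, 0], 60]
    - [[4.2, 0, 0], [0, 0, 0], 60]

```text
clock: 6.35
ee_pos: [0.5554, 0.1093, 0.0276]
ee_rot: [-0.065, 1.57, 0.065]
wrist_force: [0.4, -0.1, -0.9]
grip_width: 0.604
```

drive_tool:
  commands:
    - [[-1, 0, 0], [0, 0, 0], 60]
    - [[-3, 0, 0], [0, 0, 0], 60]
    - [[-6, 0, 0], [0, 0, 0], 60]
    - [[-10, 0, 0], [0, 0, 0], 60]
    - [[-14, 0, 0], [0, 0, 0], 60]
    - [[-16, 0, 0], [0, 0, 0], 75]
    - [[-16, 4, 2], [0, 0, 0], 75]
    - [[-16, 8, 4], [0, 0, 0], 75]
    - [[-16, 10, 5], [0, 0, 0], 75]
    - [[-16, 10, 5], [0, 0, 0], 75]

```text
clock: 7.35
ee_pos: [0.597, 0.2167, 0.1877]
ee_rot: [-0.068, 1.57, 0.069]
wrist_force: [-1.0, 0.2, 0.3]
grip_width: 0.753
```

```bash
python3 - <<'E'
from h import *;from plant import r
c=r.camera("wrist");cv2.imwrite("pics/w3.png",c["pixels"][:,:,::-1]);t=r.camera("top");cv2.imwrite("pics/top2.png",cv2.resize(t["pixels"][120:270,130:380,::-1],None,fx=3,fy=3,interpolation=cv2.INTER_CUBIC))
wtop(c,(.6295,.272),.068)
wtop(t,(.555,.109),.056)
P=cloud(t).reshape(-1,3)
m=(np.hypot(P[:,0]-.555,P[:,1]-.109)<.04)&(abs(P[:,2]-.056)<.006);print(m.sum(),P[m].mean(0))
go(r,[.6295,.272,.035],YAW+np.pi/2)
E
```

```text
wrist top n 1010 z 0.0673 mean [0.6303 0.2719] mid 0.6306 0.2717 size [0.0333 0.0339]
wrist top n 155 z 0.0554 mean [0.5548 0.1085] mid 0.5552 0.1088 size [0.0317 0.0319]
155 [0.55481931 0.10810683 0.05529037]
clock 7.45 pos [0.5968 0.2128 0.1878] tool z [0.997 0.083 0.   ] grip 0.751 F [ 0.1  1.1 -0.2]
 shift cm [15.28  5.63  3.75]
 turn deg [[-179.99, -0.05, 0.01], [0.01, 0.0, 0.03]]
```

View pics/top2.png

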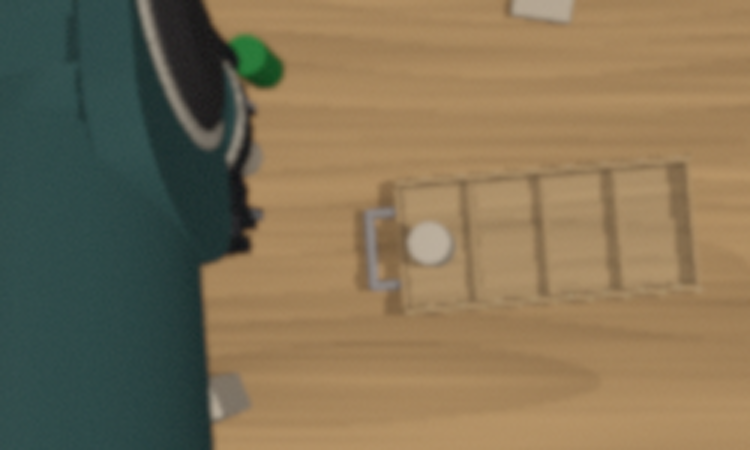

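View pics/w3.png

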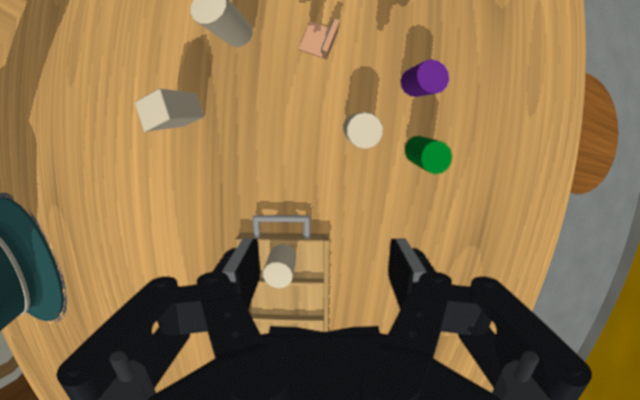

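Round1 stands in the handle compartment; in the top crop its top is at (429,243). Round2 is the pale post at (363,130) in the wrist view, with green at (435,155) and purple at (430,78) beside it. It measures (0.630, 0.272) with its top at 67 mm. I'll fetch it with a narrower opening.

drive_tool:
  commands:
    - [[0, 2, 1.5], [0, 0, 0], 65]
    - [[0, 4, 3], [0, 0, 0], 65]
    - [[0, 5.6, 3.8], [0, 0, 0], 65]
    - [[3, 5.6, 3.8], [0, 0, 0], 65]
    - [[6, 5.6, 3.8], [0, 0, 0], 65]
    - [[9, 5.6, 3.8], [0, 0, 0], 65]
    - [[12, 5.6, 3.8], [0, 0, 0], 65]
    - [[14, 5.6, 3.8], [0, 0, 0], 65]
    - [[15.3, 5.6, 3.8], [0, 0, 0], 65]
    - [[15.3, 5.6, 3.8], [0, 0, 0], 65]

```text
clock: 8.45
ee_pos: [0.6295, 0.2708, 0.0335]
ee_rot: [-0.065, 1.572, 0.063]
wrist_force: [-0.2, 0.7, 0.2]
grip_width: 0.651
```

drive_tool:
  commands:
    - [[0, 0, 0], [0, 0, 0], 65]
    - [[0, 0, 0], [0, 0, 0], 20]
    - [[0, 0, 0], [0, 0, 0], 20]
    - [[0, 0, 0], [0, 0, 0], 20]
    - [[0, 0, 0], [0, 0, 0], 20]
    - [[0, 0, 0], [0, 0, 0], 20]
    - [[-2, 0, 0], [0, 0, 0], 20]
    - [[-5, 0, 0], [0, 0, 0], 20]
    - [[-9, 0, 0], [0, 0, 0], 20]
    - [[-13, 0, 0], [0, 0, 0], 20]

```text
clock: 9.45
ee_pos: [0.6299, 0.2718, 0.1664]
ee_rot: [-0.065, 1.57, 0.065]
wrist_force: [-0.0, 0.3, -1.5]
grip_width: 0.369
```

```bash
python3 - <<'E'
from h import *;from plant import r
c=r.camera("wrist");cv2.imwrite("pics/w4.png",c["pixels"][:,:,::-1])
go(r,[.56,.0494,.165],YAW+np.pi/2)
E
```

```text
clock 9.5 pos [0.6327 0.2727 0.1739] tool z [0.997 0.083 0.008] grip 0.37 F [2.  1.1 6.8]
 shift cm [  0.75 -21.66  -9.1 ]
 turn deg [[179.99, -0.28, -0.73], [-0.01, 0.46, -0.18]]
```

View pics/w4.png

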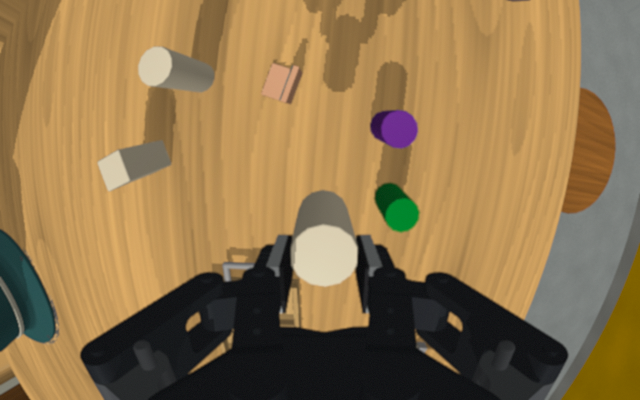

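Round2 is held at (325,255), and green and purple are undisturbed.

drive_tool:
  commands:
    - [[0, -1.5, -0.6], [0, 0, 0], 20]
    - [[0, -4.5, -1.8], [0, 0, 0], 20]
    - [[0, -8, -3.3], [0, 0, 0], 20]
    - [[0, -12, -4.9], [0, 0, 0], 20]
    - [[0, -16, -6.5], [0, 0, 0], 20]
    - [[0, -19, -7.8], [0, 0, 0], 20]
    - [[0, -21, -8.6], [0, 0, 0], 20]
    - [[0, -21.6, -8.85], [0, 0, 0], 20]
    - [[2, -21.6, -8.85], [0, 0, 0], 20]
    - [[3, -21.6, -8.85], [0, 0, 0], 20]

```text
clock: 10.5
ee_pos: [0.5596, 0.05, 0.1337]
ee_rot: [-0.065, 1.57, 0.066]
wrist_force: [-0.8, 0.8, -1.7]
grip_width: 0.374
```

drive_tool:
  commands:
    - [[2, 0, 0], [0, 0, 0], 20]
    - [[4, 0, 0], [0, 0, 0], 20]
    - [[4.5, 0, 0], [0, 0, 0], 20]
    - [[4.5, 0, 0], [0, 0, 0], 20]
    - [[4.5, 0, 0], [0, 0, 0], 20]
    - [[4.5, 0, 0], [0, 0, 0], 20]
    - [[4.5, 0, 0], [0, 0, 0], 20]
    - [[4.5, 0, 0], [0, 0, 0], 20]
    - [[4.5, 0, 0], [0, 0, 0], 20]
    - [[4.5, 0, 0], [0, 0, 0], 20]

```text
clock: 11.5
ee_pos: [0.5599, 0.0494, 0.0896]
ee_rot: [-0.065, 1.57, 0.065]
wrist_force: [-0.1, 0.4, -1.3]
grip_width: 0.367
```

```bash
python3 - <<'E'
from h import *;from plant import r
c=r.camera("side");cv2.imwrite("pics/side2.png",cv2.resize(c["pixels"][140:340,200:400,::-1],None,fx=3,fy=3,interpolation=cv2.INTER_CUBIC))
go(r,[.56,.0494,.0415],YAW+np.pi/2)
E
```

```text
clock 11.55 pos [0.5598 0.0494 0.0896] tool z [0.997 0.083 0.   ] grip 0.37 F [ 0.5 -0.7 -1.7]
 shift cm [4.81 0.   0.02]
 turn deg [[180.0, 0.0, -0.0], [-0.0, 0.0, 0.0]]
```

View pics/side2.png

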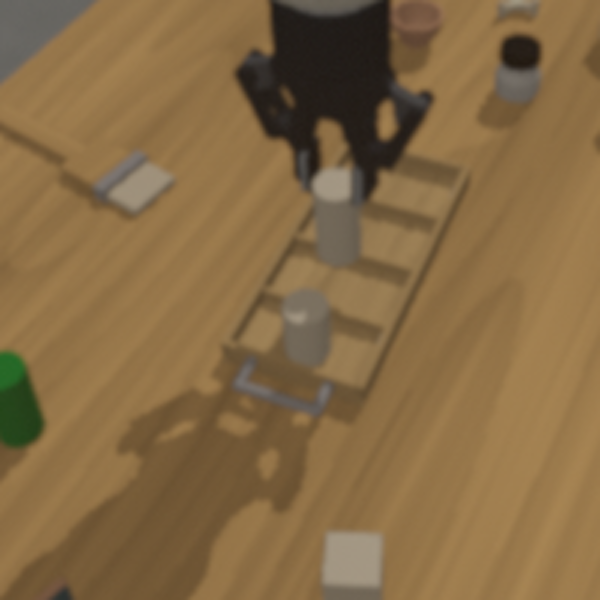

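Round2 at (340,215) hangs about 48 mm over the second compartment. Next: lower, release, then rise and head for round3 on the right.

drive_tool:
  commands:
    - [[1.5, 0, 0], [0, 0, 0], 20]
    - [[3, 0, 0], [0, 0, 0], 20]
    - [[4.2, 0, 0], [0, 0, 0], 20]
    - [[4.75, 0, 0], [0, 0, 0], 20]
    - [[4.75, 0, 0], [0, 0, 0], 20]
    - [[4.75, 0, 0], [0, 0, 0], 20]
    - [[4.75, 0, 0], [0, 0, 0], 20]
    - [[4.75, 0, 0], [0, 0, 0], 60]
    - [[4.75, 0, 0], [0, 0, 0], 60]
    - [[4.75, 0, 0], [0, 0, 0], 60]

```text
clock: 12.55
ee_pos: [0.5598, 0.0494, 0.042]
ee_rot: [-0.065, 1.57, 0.065]
wrist_force: [-0.1, 1.0, 0.2]
grip_width: 0.597
```

drive_tool:
  commands:
    - [[-1, 0, 0], [0, 0, 0], 60]
    - [[-3, 0, 0], [0, 0, 0], 60]
    - [[-6, 0, 0], [0, 0, 0], 60]
    - [[-10, 0, 0], [0, 0, 0], 60]
    - [[-14, 0, 0], [0, 0, 0], 60]
    - [[-16, -2, 0], [0, 0, 0], 70]
    - [[-16, -6, -2], [0, 0, 0], 70]
    - [[-16, -10, -4], [0, 0, 0], 70]
    - [[-16, -14, -6], [0, 0, 0], 70]
    - [[-16, -16, -7], [0, 0, 0], 70]

```text
clock: 13.55
ee_pos: [0.5017, -0.1194, 0.2031]
ee_rot: [-0.063, 1.569, 0.062]
wrist_force: [0.5, -0.1, -0.5]
grip_width: 0.702
```

```bash
python3 - <<'E'
from h import *;from plant import r
go(r,[.4205,-.282,.19],YAW+np.pi/2)
E
```

```text
clock 13.55 pos [ 0.5017 -0.1194  0.2031] tool z [0.997 0.079 0.001] grip 0.702 F [ 0.5 -0.1 -0.5]
 shift cm [  1.31 -15.57  -9.38]
 turn deg [[179.79, 0.04, -0.08], [-0.21, 0.05, 0.02]]
```

drive_tool:
  commands:
    - [[0, -2, -1.5], [0, 0, 0], 70]
    - [[0, -5, -3], [0, 0, 0], 70]
    - [[0, -9, -5], [0, 0, 0], 70]
    - [[0, -12, -7], [0, 0, 0], 70]
    - [[0, -14, -8.5], [0, 0, 0], 70]
    - [[0, -15.2, -9.2], [0, 0, 0], 70]
    - [[0, -15.2, -9.2], [0, 0, 0], 70]
    - [[0, -15.2, -9.2], [0, 0, 0], 70]
    - [[0, -15.2, -9.2], [0, 0, 0], 70]
    - [[0, -15.2, -9.2], [0, 0, 0], 70]

```text
clock: 14.55
ee_pos: [0.4247, -0.2742, 0.2021]
ee_rot: [-0.066, 1.57, 0.066]
wrist_force: [0.2, -0.9, 0.1]
grip_width: 0.703
```

```bash
python3 - <<'E'
from h import *;from plant import r
c=r.camera("wrist");cv2.imwrite("pics/w5.png",c["pixels"][:,:,::-1])
t=r.camera("top");cv2.imwrite("pics/top3.png",cv2.resize(t["pixels"][130:270,150:380,::-1],None,fx=3,fy=3,interpolation=cv2.INTER_CUBIC))
wtop(c,(.4205,-.282),.086);wtop(c,(.463,-.365),.06)
P=cloud(t).reshape(-1,3)
for x,y,h in((.555,.109,.056),(.56,.0494,.074)):
  m=(np.hypot(P[:,0]-x,P[:,1]-y)<.03)&(abs(P[:,2]-h)<.005);print(m.sum(),P[m].mean(0))
go(r,[.4205,-.282,.05],YAW+np.pi/2)
E
```

```text
wrist top n 973 z 0.0852 mean [ 0.4212 -0.2831] mid 0.4212 -0.2835 size [0.0334 0.0339]
wrist top n 768 z 0.0591 mean [ 0.4631 -0.3649] mid 0.4631 -0.366 size [0.0411 0.0419]
154 [0.55478027 0.10802891 0.05521215]
161 [0.55661913 0.04904064 0.07311431]
clock 14.65 pos [ 0.4245 -0.2744  0.2021] tool z [ 0.996  0.084 -0.   ] grip 0.695 F [-0.1  0.  -0.1]
 shift cm [15.21 -0.72 -0.46]
 turn deg [[-179.94, 0.0, -0.0], [0.06, -0.0, -0.0]]
```

View pics/w5.png

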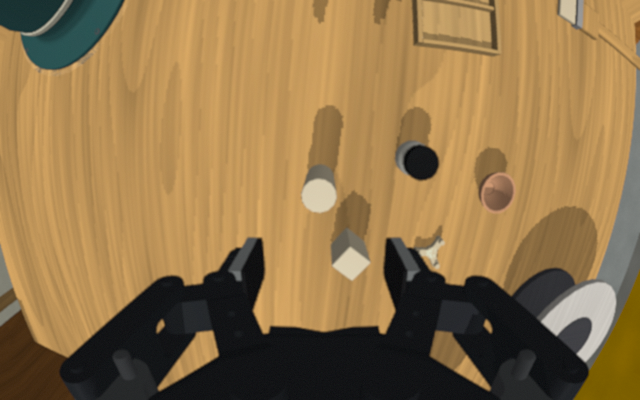

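View pics/top3.png

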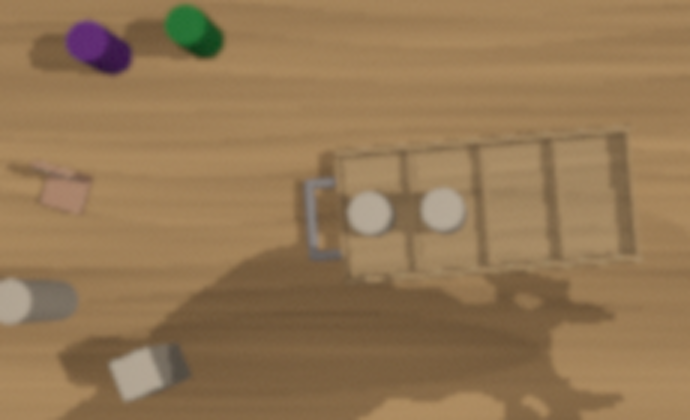

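The top crop shows round1 at (370,213) and round2 at (442,209) standing in compartments 1 and 2. In the wrist view round3 is the round-topped post at (319,195), 85 mm high, with the square post behind it at (350,260). I'll grasp round3.

drive_tool:
  commands:
    - [[0, -0.5, -0.2], [0, 0, 0], 65]
    - [[1, -0.85, -0.4], [0, 0, 0], 65]
    - [[3, -0.85, -0.4], [0, 0, 0], 65]
    - [[6, -0.85, -0.4], [0, 0, 0], 65]
    - [[9, -0.85, -0.4], [0, 0, 0], 65]
    - [[12, -0.85, -0.4], [0, 0, 0], 65]
    - [[14, -0.85, -0.4], [0, 0, 0], 65]
    - [[15.2, -0.85, -0.4], [0, 0, 0], 65]
    - [[15.2, -0.85, -0.4], [0, 0, 0], 65]
    - [[15.2, -0.85, -0.4], [0, 0, 0], 65]

```text
clock: 15.65
ee_pos: [0.421, -0.2842, 0.0505]
ee_rot: [-0.065, 1.57, 0.064]
wrist_force: [-0.3, -0.0, 0.6]
grip_width: 0.65
```

drive_tool:
  commands:
    - [[0, 0, 0], [0, 0, 0], 20]
    - [[0, 0, 0], [0, 0, 0], 20]
    - [[0, 0, 0], [0, 0, 0], 20]
    - [[0, 0, 0], [0, 0, 0], 20]
    - [[0, 0, 0], [0, 0, 0], 20]
    - [[-1, 0, 0], [0, 0, 0], 20]
    - [[-4, 0, 0], [0, 0, 0], 20]
    - [[-8, 0, 0], [0, 0, 0], 20]
    - [[-11, 0, 0], [0, 0, 0], 20]
    - [[-12, 0, 0], [0, 0, 0], 20]

```text
clock: 16.65
ee_pos: [0.4219, -0.2844, 0.1736]
ee_rot: [-0.066, 1.566, 0.064]
wrist_force: [1.3, 0.3, -2.6]
grip_width: 0.368
```

drive_tool:
  commands:
    - [[0, 0, 0], [0, 0, 0], 20]
    - [[0, 0, 0], [0, 0, 0], 20]
    - [[0, 0, 0], [0, 0, 0], 20]
    - [[0, 0, 0], [0, 0, 0], 20]
    - [[0, 0, 0], [0, 0, 0], 20]
    - [[0, 0, 0], [0, 0, 0], 20]
    - [[0, 0, 0], [0, 0, 0], 20]
    - [[0, 0, 0], [0, 0, 0], 20]
    - [[0, 0, 0], [0, 0, 0], 20]
    - [[0, 0, 0], [0, 0, 0], 20]

```text
clock: 17.65
ee_pos: [0.421, -0.2838, 0.1701]
ee_rot: [-0.065, 1.57, 0.065]
wrist_force: [0.1, 0.2, -1.4]
grip_width: 0.372
```

```bash
python3 - <<'E'
from h import *;from plant import r
c=r.camera("wrist");cv2.imwrite("pics/w6.png",c["pixels"][:,:,::-1])
W=wcloud(c).reshape(-1,3)
m=(W[:,2]>.018)&(W[:,2]<.026)&(abs(W[:,1]-.02)<.16)&(abs(W[:,0]-.56)<.075);w=W[m]
print("caddy",m.sum(),np.percentile(w,[0.5,99.5],axis=0).round(4),cv2.minAreaRect(w[:,:2].astype(np.float32)*1000))
go(r,[.565,-.0104,.17],YAW+np.pi/2)
E
```

```text
caddy 707 [[ 0.516  -0.1106  0.0181]
 [ 0.6288 -0.0478  0.0237]] ((572.2099609375, -79.57742309570312), (113.48249816894531, 55.375572204589844), 5.370477199554443)
clock 17.7 pos [ 0.4209 -0.2838  0.1701] tool z [0.997 0.083 0.   ] grip 0.372 F [-0.2 -0.6 -1.5]
 shift cm [ 0.   26.05 16.62]
 turn deg [[-180.0, -0.01, 0.0], [0.0, 0.0, 0.0]]
```

View pics/w6.png

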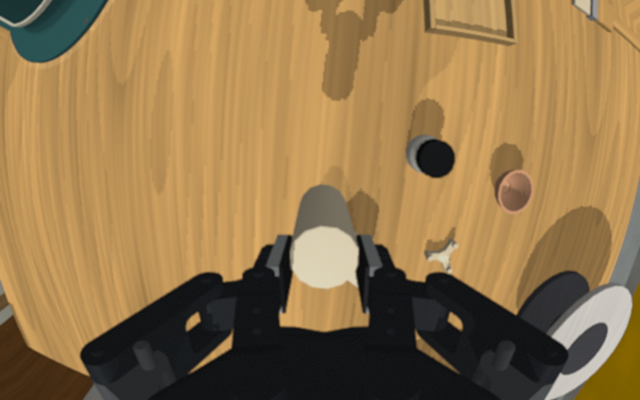

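Round3 is held upright at (325,257). Seen from here, the caddy's far end is about 2 mm nearer −y, so I shift the target by 1.5 mm.

drive_tool:
  commands:
    - [[0, 1, 0.6], [0, 0, 0], 20]
    - [[0, 3.5, 2.2], [0, 0, 0], 20]
    - [[0, 7, 4.5], [0, 0, 0], 20]
    - [[0, 11, 7], [0, 0, 0], 20]
    - [[0, 15, 9.6], [0, 0, 0], 20]
    - [[0, 19, 12.2], [0, 0, 0], 20]
    - [[0, 22.5, 14.4], [0, 0, 0], 20]
    - [[0, 25, 16], [0, 0, 0], 20]
    - [[0, 25.9, 16.6], [0, 0, 0], 20]
    - [[0, 25.9, 16.6], [0, 0, 0], 20]

```text
clock: 18.7
ee_pos: [0.5652, -0.0098, 0.1697]
ee_rot: [-0.067, 1.57, 0.067]
wrist_force: [-0.9, -1.4, -2.2]
grip_width: 0.372
```

drive_tool:
  commands:
    - [[2, 0, 0], [0, 0, 0], 20]
    - [[4, 0, 0], [0, 0, 0], 20]
    - [[6, 0, 0], [0, 0, 0], 20]
    - [[7, 0, 0], [0, 0, 0], 20]
    - [[7, 0, 0], [0, 0, 0], 20]
    - [[7, 0, 0], [0, 0, 0], 20]
    - [[7, 0, 0], [0, 0, 0], 20]
    - [[7, 0, 0], [0, 0, 0], 20]
    - [[7, 0, 0], [0, 0, 0], 20]
    - [[7, 0, 0], [0, 0, 0], 20]

```text
clock: 19.7
ee_pos: [0.565, -0.0118, 0.1003]
ee_rot: [-0.065, 1.569, 0.065]
wrist_force: [-0.0, 0.0, -1.7]
grip_width: 0.377
```

```bash
python3 - <<'E'
from h import *;from plant import r
c=r.camera("side");cv2.imwrite("pics/side3.png",cv2.resize(c["pixels"][140:340,200:400,::-1],None,fx=3,fy=3,interpolation=cv2.INTER_CUBIC))
go(r,[.565,-.0119,.0575],YAW+np.pi/2)
E
```

```text
clock 19.75 pos [ 0.565  -0.0118  0.1002] tool z [0.997 0.083 0.   ] grip 0.376 F [-0.1 -0.  -1.6]
 shift cm [ 4.27 -0.01 -0.  ]
 turn deg [[-179.99, -0.0, 0.02], [0.01, 0.01, 0.0]]
```

View pics/side3.png

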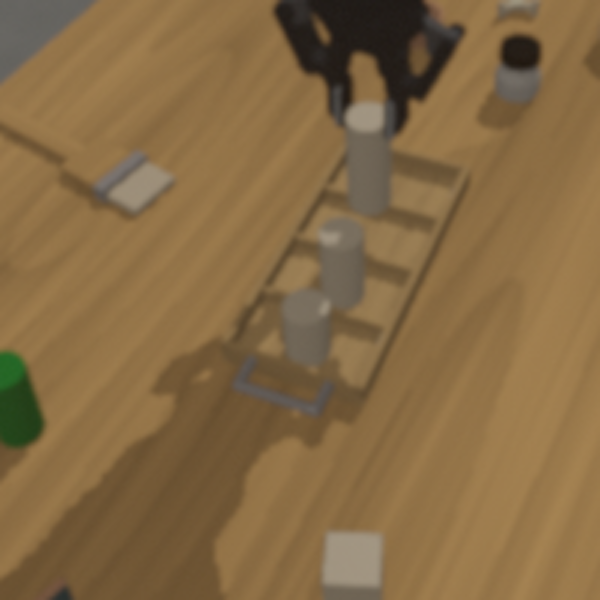

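Round3 at (368,160) hangs about 43 mm over the third compartment; rounds 1 and 2 stand in front of it. Next: lower and release.

drive_tool:
  commands:
    - [[1.5, 0, 0], [0, 0, 0], 20]
    - [[3, 0, 0], [0, 0, 0], 20]
    - [[3.9, 0, 0], [0, 0, 0], 20]
    - [[4.25, 0, 0], [0, 0, 0], 20]
    - [[4.25, 0, 0], [0, 0, 0], 20]
    - [[4.25, 0, 0], [0, 0, 0], 20]
    - [[4.25, 0, 0], [0, 0, 0], 20]
    - [[4.25, 0, 0], [0, 0, 0], 60]
    - [[4.25, 0, 0], [0, 0, 0], 60]
    - [[4.25, 0, 0], [0, 0, 0], 60]

```text
clock: 20.75
ee_pos: [0.5649, -0.0119, 0.0574]
ee_rot: [-0.065, 1.57, 0.065]
wrist_force: [0.3, 0.7, 0.2]
grip_width: 0.601
```

drive_tool:
  commands:
    - [[-1, 0, 0], [0, 0, 0], 60]
    - [[-3, 0, 0], [0, 0, 0], 60]
    - [[-6, 0, 0], [0, 0, 0], 60]
    - [[-10, 0, 0], [0, 0, 0], 60]
    - [[-14, 0, 0], [0, 0, 0], 60]
    - [[-16, 2, 0], [0, 0, 0], 65]
    - [[-16, 6, -0.5], [0, 0, 0], 65]
    - [[-16, 10, -1.5], [0, 0, 0], 65]
    - [[-16, 14, -2.5], [0, 0, 0], 65]
    - [[-16, 18, -3.5], [0, 0, 0], 65]

```text
clock: 21.75
ee_pos: [0.5144, 0.1659, 0.2184]
ee_rot: [-0.065, 1.569, 0.065]
wrist_force: [2.0, 0.7, -0.7]
grip_width: 0.648
```

```bash
python3 - <<'E'
from h import *;from plant import r
go(r,[.485,.373,.21],YAW+np.pi/2)
E
```

```text
clock 21.75 pos [0.5144 0.1659 0.2184] tool z [0.997 0.083 0.001] grip 0.648 F [ 2.   0.7 -0.7]
 shift cm [ 0.85 20.88 -1.22]
 turn deg [[179.98, -0.02, -0.07], [-0.02, 0.05, -0.02]]
```

drive_tool:
  commands:
    - [[0, 2, 0], [0, 0, 0], 65]
    - [[0, 5, -0.3], [0, 0, 0], 65]
    - [[0, 9, -0.6], [0, 0, 0], 65]
    - [[0, 13, -0.9], [0, 0, 0], 65]
    - [[0, 17, -1.1], [0, 0, 0], 65]
    - [[0, 19.5, -1.2], [0, 0, 0], 65]
    - [[0, 20.5, -1.2], [0, 0, 0], 65]
    - [[0, 20.5, -1.2], [0, 0, 0], 65]
    - [[0, 20.5, -1.2], [0, 0, 0], 65]
    - [[0, 20.5, -1.2], [0, 0, 0], 65]

```text
clock: 22.75
ee_pos: [0.4868, 0.3663, 0.2178]
ee_rot: [-0.064, 1.57, 0.063]
wrist_force: [0.7, 0.3, 0.9]
grip_width: 0.648
```

```bash
python3 - <<'E'
from h import *;from plant import r
c=r.camera("wrist");cv2.imwrite("pics/w7.png",c["pixels"][:,:,::-1])
wtop(c,(.485,.373),.104)
go(r,[.485,.373,.062],YAW+np.pi/2)
E
```

```text
wrist top n 1013 z 0.1032 mean [0.4852 0.3741] mid 0.4853 0.3737 size [0.032  0.0342]
clock 22.8 pos [0.4867 0.3666 0.2178] tool z [0.997 0.081 0.   ] grip 0.655 F [-0.1 -0.3 -0.9]
 shift cm [15.58  0.66 -0.13]
 turn deg [[179.9, 0.01, -0.03], [-0.1, 0.02, 0.01]]
```

View pics/w7.png

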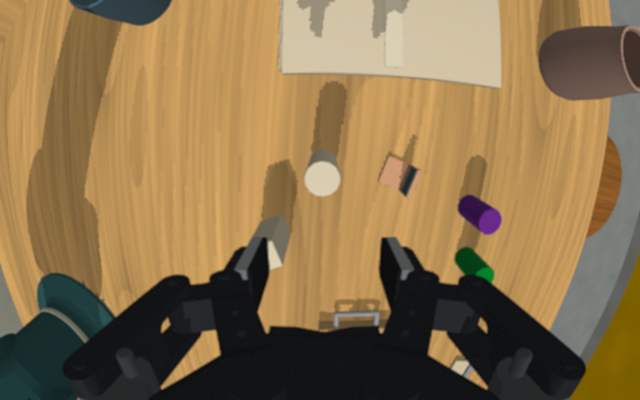

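Round4 is the round top at (322,178), 103 mm high, at (0.485, 0.374). The square post at (275,245) is well clear of the fingers.

drive_tool:
  commands:
    - [[0, 0.75, -0.1], [0, 0, 0], 65]
    - [[1, 0.75, -0.1], [0, 0, 0], 65]
    - [[3, 0.75, -0.1], [0, 0, 0], 65]
    - [[6, 0.75, -0.1], [0, 0, 0], 65]
    - [[9, 0.75, -0.1], [0, 0, 0], 65]
    - [[12, 0.75, -0.1], [0, 0, 0], 65]
    - [[14.5, 0.75, -0.1], [0, 0, 0], 65]
    - [[15.6, 0.75, -0.1], [0, 0, 0], 65]
    - [[15.6, 0.75, -0.1], [0, 0, 0], 65]
    - [[15.6, 0.75, -0.1], [0, 0, 0], 65]

```text
clock: 23.8
ee_pos: [0.485, 0.3755, 0.0622]
ee_rot: [-0.065, 1.569, 0.065]
wrist_force: [0.2, -0.5, 0.1]
grip_width: 0.649
```

drive_tool:
  commands:
    - [[0, 0, 0], [0, 0, 0], 20]
    - [[0, 0, 0], [0, 0, 0], 20]
    - [[0, 0, 0], [0, 0, 0], 20]
    - [[0, 0, 0], [0, 0, 0], 20]
    - [[0, 0, 0], [0, 0, 0], 20]
    - [[-1, 0, 0], [0, 0, 0], 20]
    - [[-4, 0, 0], [0, 0, 0], 20]
    - [[-8, 0, 0], [0, 0, 0], 20]
    - [[-12, 0, 0], [0, 0, 0], 20]
    - [[-15, 0, 0], [0, 0, 0], 20]

```text
clock: 24.8
ee_pos: [0.485, 0.3753, 0.2152]
ee_rot: [-0.064, 1.568, 0.066]
wrist_force: [0.2, -0.4, -1.0]
grip_width: 0.376
```

drive_tool:
  commands:
    - [[0, 0, 0], [0, 0, 0], 20]
    - [[0, 0, 0], [0, 0, 0], 20]
    - [[0, 0, 0], [0, 0, 0], 20]
    - [[0, 0, 0], [0, 0, 0], 20]
    - [[0, 0, 0], [0, 0, 0], 20]
    - [[0, 0, 0], [0, 0, 0], 20]
    - [[0, 0, 0], [0, 0, 0], 20]
    - [[0, 0, 0], [0, 0, 0], 20]
    - [[0, 0, 0], [0, 0, 0], 20]
    - [[0, 0, 0], [0, 0, 0], 20]

```text
clock: 25.8
ee_pos: [0.4846, 0.3753, 0.2115]
ee_rot: [-0.065, 1.57, 0.065]
wrist_force: [-0.4, -0.1, -2.2]
grip_width: 0.375
```

```bash
python3 - <<'E'
from h import *;from plant import r
c=r.camera("wrist");cv2.imwrite("pics/w8.png",c["pixels"][:,:,::-1])
t=r.camera("top");P=cloud(t).reshape(-1,3)
cv2.imwrite("pics/top4.png",cv2.resize(t["pixels"][130:270,230:380,::-1],None,fx=4,fy=4,interpolation=cv2.INTER_CUBIC))
for x,y,h in((.555,.109,.056),(.56,.0494,.074),(.565,-.012,.092)):
  m=(np.hypot(P[:,0]-x,P[:,1]-y)<.03)&(abs(P[:,2]-h)<.005);print(m.sum(),P[m].mean(0))
go(r,[.57,-.0717,.21],YAW+np.pi/2)
E
```

```text
153 [0.55501966 0.10824769 0.05500546]
161 [0.55654139 0.0488947  0.07340991]
166 [ 0.56236352 -0.01186262  0.09125919]
clock 25.9 pos [0.4846 0.3753 0.2115] tool z [ 0.997  0.083 -0.   ] grip 0.372 F [-0.4 -0.1 -1.6]
 shift cm [  0.15 -45.25   4.81]
 turn deg [[-180.0, -0.01, -0.0], [0.0, -0.0, 0.01]]
```

View pics/w8.png

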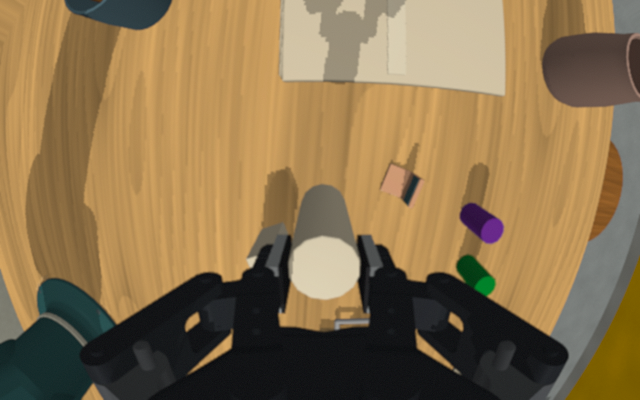

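View pics/top4.png

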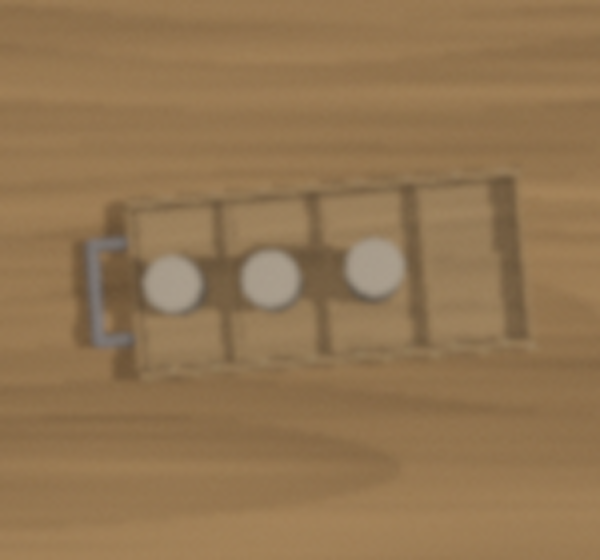

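Rounds 1–3 stand at crop (172,284), (270,279) and (374,267), each in its own compartment. Round4 is held at (325,267). I'll carry it to the far compartment, with its bottom at about 0.15 m, clear of the other posts.

drive_tool:
  commands:
    - [[0, -1, 0.1], [0, 0, 0], 20]
    - [[0, -3.5, 0.4], [0, 0, 0], 20]
    - [[0, -7, 0.8], [0, 0, 0], 20]
    - [[0, -11, 1.2], [0, 0, 0], 20]
    - [[0, -15, 1.6], [0, 0, 0], 20]
    - [[0, -19, 2], [0, 0, 0], 20]
    - [[0, -23, 2.4], [0, 0, 0], 20]
    - [[0, -27, 2.9], [0, 0, 0], 20]
    - [[0, -31, 3.3], [0, 0, 0], 20]
    - [[0, -35, 3.7], [0, 0, 0], 20]

```text
clock: 26.9
ee_pos: [0.5503, 0.0272, 0.2117]
ee_rot: [-0.065, 1.569, 0.065]
wrist_force: [0.9, 0.2, -2.1]
grip_width: 0.38
```

drive_tool:
  commands:
    - [[0, -3.5, 0.4], [0, 0, 0], 20]
    - [[0, -6.5, 0.7], [0, 0, 0], 20]
    - [[0, -8.8, 1], [0, 0, 0], 20]
    - [[0, -10.1, 1.1], [0, 0, 0], 20]
    - [[0, -10.1, 1.1], [0, 0, 0], 20]
    - [[2, -10.1, 1.1], [0, 0, 0], 20]
    - [[5, -10.1, 1.1], [0, 0, 0], 20]
    - [[8, -10.1, 1.1], [0, 0, 0], 20]
    - [[10, -10.1, 1.1], [0, 0, 0], 20]
    - [[10, -10.1, 1.1], [0, 0, 0], 20]

```text
clock: 27.9
ee_pos: [0.5681, -0.0687, 0.1092]
ee_rot: [-0.066, 1.574, 0.067]
wrist_force: [-0.7, 0.4, -2.3]
grip_width: 0.377
```

```bash
python3 - <<'E'
from h import *;from plant import r
c=r.camera("side");cv2.imwrite("pics/side4.png",cv2.resize(c["pixels"][140:340,200:400,::-1],None,fx=3,fy=3,interpolation=cv2.INTER_CUBIC))
r.camera("top")
go(r,[.57,-.0702,.069],YAW+np.pi/2)
E
```

```text
clock 28.0 pos [ 0.5699 -0.0695  0.1121] tool z [0.996 0.084 0.   ] grip 0.38 F [-0.1 -0.2 -1.3]
 shift cm [ 4.31 -0.07  0.  ]
 turn deg [[-179.95, 0.01, 0.0], [0.05, 0.0, -0.0]]
```

View pics/side4.png

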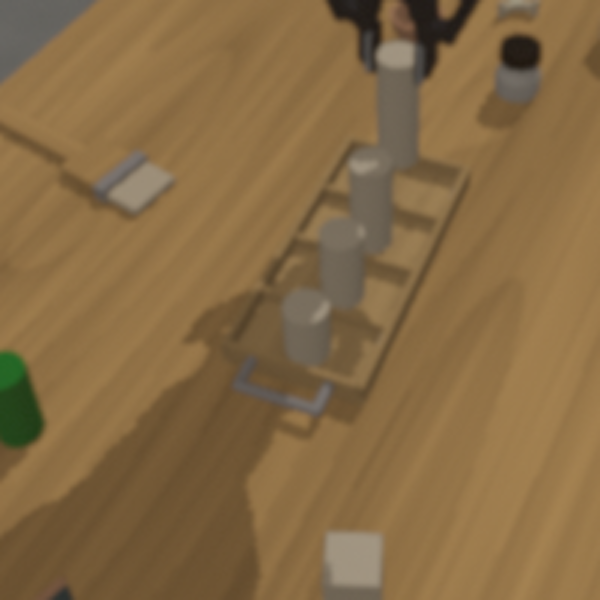

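Round4 at (398,110) hangs over the far compartment; the other three stand in a row. Next: lower, release and retreat.

drive_tool:
  commands:
    - [[1.5, 0, 0], [0, 0, 0], 20]
    - [[3, 0, 0], [0, 0, 0], 20]
    - [[3.9, 0, 0], [0, 0, 0], 20]
    - [[4.3, 0, 0], [0, 0, 0], 20]
    - [[4.3, 0, 0], [0, 0, 0], 20]
    - [[4.3, 0, 0], [0, 0, 0], 20]
    - [[4.3, 0, 0], [0, 0, 0], 20]
    - [[4.3, 0, 0], [0, 0, 0], 60]
    - [[4.3, 0, 0], [0, 0, 0], 60]
    - [[4.3, 0, 0], [0, 0, 0], 60]

```text
clock: 29.0
ee_pos: [0.5698, -0.0702, 0.0684]
ee_rot: [-0.065, 1.57, 0.065]
wrist_force: [0.1, -0.0, -0.0]
grip_width: 0.603
```

drive_tool:
  commands:
    - [[-1, 0, 0], [0, 0, 0], 60]
    - [[-3, 0, 0], [0, 0, 0], 60]
    - [[-6, 0, 0], [0, 0, 0], 60]
    - [[-10, 0, 0], [0, 0, 0], 60]
    - [[-14, 0, 0], [0, 0, 0], 60]
    - [[-16, -3, -2], [0, 0, 0], 60]
    - [[-16, -7, -4], [0, 0, 0], 60]
    - [[-16, -11, -6], [0, 0, 0], 60]
    - [[-16, -15, -8], [0, 0, 0], 60]
    - [[-16, -18, -8], [0, 0, 0], 60]

```text
clock: 30.0
ee_pos: [0.5026, -0.2593, 0.2299]
ee_rot: [-0.063, 1.569, 0.062]
wrist_force: [1.5, 1.1, 0.8]
grip_width: 0.604
```

drive_tool:
  commands:
    - [[0, 0, 0], [0, 0, 0], 60]
    - [[0, 0, 0], [0, 0, 0], 60]
    - [[0, 0, 0], [0, 0, 0], 60]
    - [[0, 0, 0], [0, 0, 0], 60]
    - [[0, 0, 0], [0, 0, 0], 60]
    - [[0, 0, 0], [0, 0, 0], 60]
    - [[0, 0, 0], [0, 0, 0], 60]
    - [[0, 0, 0], [0, 0, 0], 60]
    - [[0, 0, 0], [0, 0, 0], 60]
    - [[0, 0, 0], [0, 0, 0], 60]

```text
clock: 31.0
ee_pos: [0.5049, -0.2563, 0.2285]
ee_rot: [-0.065, 1.57, 0.065]
wrist_force: [0.3, 0.9, 0.3]
grip_width: 0.601
```

```bash
python3 - <<'E'
from h import *;from plant import r
t=r.camera("top");s=r.camera("side");w=r.camera("wrist")
cv2.imwrite("pics/top5.png",cv2.resize(t["pixels"][130:270,150:350+30,::-1],None,fx=3,fy=3,interpolation=cv2.INTER_CUBIC))
cv2.imwrite("pics/side5.png",s["pixels"][:,:,::-1])
P=cloud(t).reshape(-1,3);C=np.array([.5625,.0185]);ux=np.array([np.cos(YAW),np.sin(YAW)]);uy=np.array([-ux[1],ux[0]])
for x,y,h in((.555,.109,.056),(.56,.0494,.074),(.565,-.012,.092),(.57,-.07,.11)):
  m=(np.hypot(P[:,0]-x,P[:,1]-y)<.03)&(abs(P[:,2]-h)<.005);q=P[m].mean(0);print(m.sum(),q.round(4),"caddy",((q[:2]-C)@ux).round(4),((q[:2]-C)@uy).round(4))
for x,y,h in((.4303,.2808,.09),(.4631,-.365,.06)):
  m=(np.hypot(P[:,0]-x,P[:,1]-y)<.03)&(abs(P[:,2]-h)<.005);print("sq",m.sum(),P[m].mean(0) if m.any() else None)
wtop(w,(.4631,-.365),.06)
go(r,[.57,-.07,.2])
E
```

```text
152 [0.5547 0.108  0.0554] caddy 0.0898 0.0004
159 [0.5567 0.049  0.0733] caddy 0.0309 0.0033
166 [ 0.5625 -0.0119  0.0914] caddy -0.0303 0.0025
173 [ 0.5684 -0.0724  0.1094] caddy -0.0911 0.0017
sq 202 [0.4299447  0.28024101 0.08920845]
sq 0 None
wrist top n 548 z 0.059 mean [ 0.4664 -0.3644] mid 0.4682 -0.3656 size [0.0325 0.0413]
clock 31.15 pos [ 0.5049 -0.2562  0.2285] tool z [0.997 0.083 0.   ] grip 0.601 F [ 0.4  0.3 -0.5]
 shift cm [ 2.85 18.02  8.02]
```

View pics/top5.png

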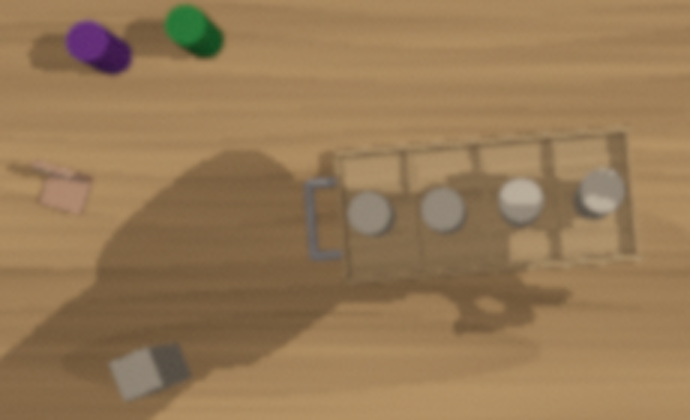

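View pics/side5.png

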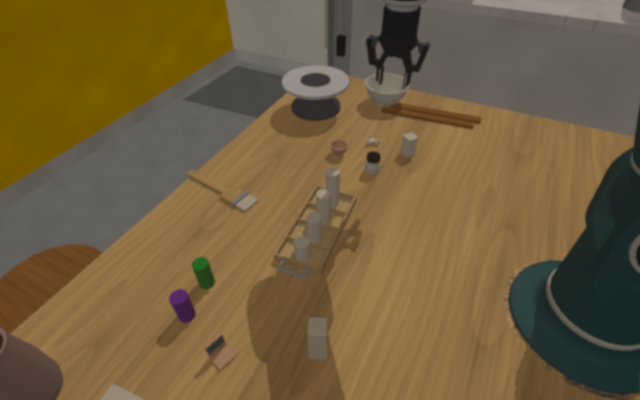

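The four posts stand in height order at top-crop (370,213), (442,209), (521,200) and (600,190). The square posts, at (317,338) and (409,145) in the side view, are where they were. Handing in.

```bash
python3 -c "
from plant import r
print(r.sign_off())"
```

```text
the job is handed in; nothing more can be done
None
```

All four round posts are standing in the caddy in height order, from the shortest at the handle to the tallest at the far end. I handed the job in at about 31 s, with the gripper clear of everything; the sign-off returns no verdict.

**Placement:** In the last top view the posts measure +90, +31, −30 and −91 mm along the caddy, each within 4 mm of the centre line. Their tops are at 55, 73, 91 and 109 mm, within 1 mm of post height plus floor, so they are upright on the compartment floors.

**Square posts:** The taller one is within 1 mm of its start in the last top view. The arm hid the shorter one from the top camera. The wrist view saw only part of it: the visible piece's centre came out 3–5 mm off, but its far edge was within 1 mm of where it had been, so I take it as unmoved.

**Disagreement:** The cameras differed by 2–4 mm on where the caddy and posts stand. I averaged them for the caddy, well inside the 15 mm allowance.

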